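# Fit the pressure gauge to the brine pump

### The arm

A 6-joint arm with a two-finger parallel gripper is mounted at the origin on the work surface. World frame = base frame: x ahead of the robot, y to its left, z up, the work surface at z = 0. Lengths are in m, angles in rad, forces in N, time in s.
With the tool pointing down it reaches from about 0.3 to 0.875 m from the base axis. Payload 6.4 kg.
Tool frame: the origin (TCP) lies at the very end of the fingers, on their centre line; the grasp point (between the pads) lies 19 mm behind it; x points along the fingers, y is the direction in which the jaws open and shut, and the axes are right-handed (so a half turn about x gives the same grasp; the last joint's range is limited). The gripper opens to 85 mm and grips with 20 to 120 N. Pads are 22 mm wide; open, the fingers measure 114 mm over their backs; the gripper's body (76 mm by 85 mm) begins 54 mm behind the grasp point. The pads swing forward as they close: fully open they stand 13 mm farther back than shut.
Start: joints at [-1.473, 0.181, 1.607, -0, 1.354, -0.206], TCP at [0.172, -0.549, 0.231] pointing down, gripper open.
Joint ranges: [-2.99, 2.99], [-0.89, 2.07], [0.3, 2.58], [-1.14, 4.28], [0, 2.63], [-3.12, 3.12]. Speed limits (rad/s): [2.57, 2.57, 3.01, 3.14, 3.14, 3.14].

### API

Orientations are given as a 3x3 rotation matrix whose columns are the frame's x, y, z axes.
In Python, from rig import bot gives the robot as it stands.
- The arm moves only by the shell command python3 -m jog 'ROWS' [FORCE]. ROWS is text: rows parted by semicolons, each of 5 numbers parted by spaces: the shift along the tool's x, y, z in m, then the turn about the tool's x in degrees, then the closure, from 0 (fully open) to 1 (shut). A call has 1 to 10 rows; each row shifts and turns the commanded pose from where the row before left it, along the tool's axes as they then stand; what a row does not reach is not made up. A row lasts 1/8 s, in which the tool goes at most 62.5 mm and 10.7 degrees, less where a joint would pass 70% of its speed; a pose out of reach is approached as far as the arm can. A call with a gripper value outside its range is refused whole. The fingers move at their own pace and stop on an object; FORCE is the grip in N (left out, the last holds). Time passes only in rows, so rows that do not move let the fingers close. It gives the time, the measured TCP pose, the force and the opening at its end, in the units of the state.
- bot.observe(): the state, without advancing time (a new reading comes with each control period).
- bot.read_camera(name): name is "scene" or "top" or "wrist"; returns a dict with "frame" (400x640x3 uint8, red, green, blue), "intrinsics" (3x3 intrinsics, pixels), "distortion" ([k1, k2, p1, p2, k3] as OpenCV has them; the pictures are not rectified), "R" (3x3) and "t" (3): a world point X has camera coordinates R X + t; the wrist camera has in their place "tool_from_camera" (4x4, takes a point from camera to tool coordinates, whose origin is the TCP and whose axes are the tool frame's). Camera axes: x right, y down, z forward; pixel columns grow to the right and rows downward; lengths in m; the calibration is good to about 2 mm. A picture is of the moment at which its call begins: read the wrist's pose just before it. There is no depth.
- bot.finish_job(): hands the job in, once; it reports no verdict.
The state is a dict: "t": time; "joint_positions": joint angles; "joint_velocities": joint speeds; "tau": joint torques, N m; "eef_pos": TCP position; "tcp_rot": TCP orientation; "ft_force": force on the tool from outside, world axes, zero at the start; "ft_torque": the same for the moment, N m; "finger_gap": opening from 0.0 (shut) to 1.0 (fully open).
Only numpy, scipy, OpenCV 4.12 (cv2) and the standard library are available. Lean on these libraries where they do the work, as an engineer would, in place of code of your own. Each camera call takes 0.05 s, during which the arm holds its last target. There are 200 camera calls.

### The job

Take the pressure gauge out of the white rack and push its steel stem straight down into the blue-collared push-fit socket of the brine pump until it is fully home and locked, feeling for the hole and never ramming it (stay well below 60 N). Give the gauge a firm tug upwards (about 10 N) to prove the lock, then swing the red cock lever its full quarter turn to open it, and not before the gauge is locked. Leave the gauge seated and let go of, and everything else where it is.

Things in the scene. Friction and masses are not known exactly. Their poses are not given: they have to be found in the camera images.
- gauge: pressure gauge, loose, about 0.22 kg, upright with its stem in a hole of the white rack. Origin: middle of the stem's lower end; z up along the stem; the dial faces -x. A round steel case, 50 mm in diameter and 26 mm thick (flat front and back, along x), its centre 78 mm and its top 103 mm above the origin, on a brass hexagon 25 mm across (40 to 54 mm) and a steel stem 16 mm thick
- dial (a point): centre of the gauge's case, 78 mm above the end of the stem; axes as the gauge's. Grip firmly (60 N or more) across the flat front and back: the case can slip between the pads when the stem is pushed
- stem_tip (a point): middle of the lower end of the gauge's stem; axes as the gauge's. The stem is 40 mm long, its end tapered to 13.5 mm over the lowest 2 mm; it has a locking groove 7 to 17 mm above the end and a black band 26 to 28 mm above the end, which meets the blue collar when the stem is fully home
- rack: white plastic storage rack, fixed, 85 mm (x) by 205 mm (y) by 45 mm high, origin under its centre. Three upright holes 18 mm wide and 33 mm deep in its top at y = -68, 0 and 68 mm; they hold the gauge, the plug and the nozzle in any order
- pump: brine pump, fixed. Origin on the table under the socket's middle place, z up. Towards its +y: cock with red lever at 95 mm, steel cabinet (270 x 230 mm, 168 mm high) from 230 mm on. In the socket, claws resist the stem from about 12 mm depth (peak about 8 to 14 N near 15 mm) and snap into its groove at 23 mm; the stop is at 26 mm. Locked, the stem has 3 mm of play and cannot be drawn out
- port (a point): middle place of the socket's mouth, 78 mm above the table; axes as the pump's, z up. The socket (black body, blue collar, flat rim 31 mm across) floats in a grommet and stands up to 6 mm off this point in x and in y, which this pose does not show: find the hole by sight or feel. A side load over about 8 N shifts it. Bore 17.2 mm wide, no lead-in, tube stop 26 mm below the mouth
- cock (a joint): red lever of the gauge cock: 0 shut (lever points along the pump's -x), 1.57 open (lever points along the pump's +y, away from the socket); it turns clockwise seen from above, stays where left and takes about 0.12 N m
- cock_tip (a point): point in the middle of the lever's grip, 60 mm from its upright axis and 118 mm above the table. The grip is 10 mm thick, runs from 30 to 70 mm from the axis and from 102 to 126 mm above the table. The axis stands on the pump's y axis, 95 mm from the socket's middle place towards +y
- plug: blue-headed blanking plug in the rack, 56 mm tall, stem as the gauge's, origin at the stem's end; leave it
- nozzle: steel spray nozzle in the rack, 78 mm tall, stem as the gauge's, origin at the stem's end; leave it
- speck_a: slab of cured speck on the cutting board, 150 x 75 x 32 mm, origin under its centre; leave it
- honer_rod (a point): point on the rod of a honing steel with a yellow handle, 310 mm long, lying on the table, 150 mm beyond the handle; leave it
- jar_pepper: amber glass jar, 70 mm wide, 100 mm tall, origin under its centre; leave it
- tin: steel spice tin with a red label, 90 mm wide, 70 mm tall, origin under its centre; leave it
There are look-alikes about, which are no part of the job. Leave any pink or purple look-alike of the gauge alone.

How it is judged:
By the outcome, as a careful person would: the job done as asked, in the order asked, and still so for the second after the job is handed in, with the robot touching nothing.
It also fails if it takes over 72 s, if anything falls off the work surface, if the arm or the gripper's body presses on something with over 40 N, if the wrist force passes 120 N, or if a joint passes its speed limit or range.

## Working session

There is one attempt and no reset: what is moved stays moved. The work goes in short steps, Python scripts to look and compute and a shell command to move; the robot and the scene stay as the last step left them, time stands still between calls to the robot, and variables do not carry over. Pictures are saved under pics/ and viewed, about 8 in all and at most 12, crops included, and the job is handed in when it is done.

```bash
ls; mkdir -p pics
python3 - <<'E'
from rig import bot
import cv2,numpy as np
s=bot.observe()
print(s)
for n in("scene","top"):
    c=bot.read_camera(n); cv2.imwrite(f"pics/{n}0.png",c["frame"][:,:,::-1])
    print(n,c["intrinsics"],c["distortion"],c["R"],c["t"])
E
```

```text
pics
{'t': 0.0, 'joint_positions': array([-1.47328975e+00,  1.81529026e-01,  1.60799967e+00, -1.65147674e-05,
        1.35378449e+00, -2.06286284e-01]), 'joint_velocities': array([ 1.27601684e-03,  1.10265913e-03, -1.04826891e-03,  9.03859837e-04,
        4.66055648e-05, -3.00719487e-04]), 'tau': array([ 2.51120095e-03, -4.44870472e+01, -3.51335657e+01, -8.02063960e-05,
        9.05327877e-03, -2.85608201e-05]), 'eef_pos': array([ 0.17197152, -0.54811123,  0.23039493]), 'tcp_rot': array([[-1.83547966e-04,  2.99144780e-01, -9.54207717e-01],
       [ 1.71078619e-03, -9.54206243e-01, -2.99144647e-01],
       [-9.99998520e-01, -1.68735277e-03, -3.36630143e-04]]), 'ft_force': array([ 0.06582815,  0.19251587, -0.53945435]), 'ft_torque': array([ 0.0278794 , -0.00048974, -0.06752134]), 'finger_gap': 1.0004604678648341}
scene [[504.57934952   0.         321.89940514]
 [  0.         504.57934952 207.56587882]
 [  0.           0.           1.        ]] [-0.01990691  0.          0.          0.          0.        ] [[ 4.95894863e-01  8.68382390e-01 -5.55672769e-04]
 [ 6.47847603e-01 -3.70383133e-01 -6.65664945e-01]
 [-5.78257528e-01  3.29739836e-01 -7.46250543e-01]] [-0.17257596 -0.2666846   1.81946983]
top [[372.31855771   0.         312.64666786]
 [  0.         372.31855771 201.1407318 ]
 [  0.           0.           1.        ]] [-0.08819909  0.          0.          0.          0.        ] [[ 0.0267445  -0.99958962 -0.01026303]
 [-0.99261628 -0.02534002 -0.11862043]
 [ 0.11831168  0.0133597  -0.99288663]] [-0.06060946  0.46064906  1.23381177]
```

View pics/scene0.png

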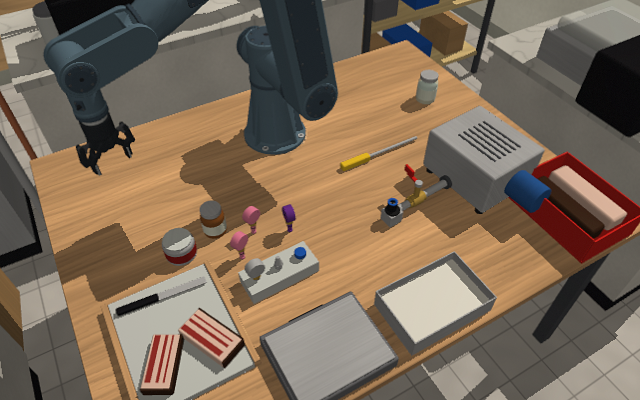

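View pics/top0.png

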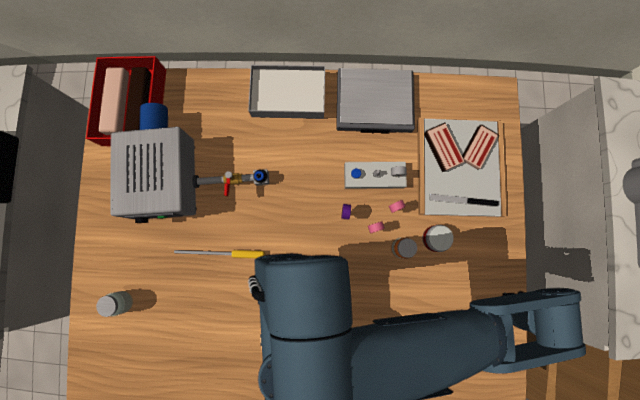

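Candidates for the gauge: grey-cased one in the rack at scene (254,268)/top (398,171). Look-alikes are pink (251,215) and (239,240) and purple (289,213). Also in the rack are the nozzle (277,264) and the plug (300,253). I choose the grey one in the rack and check it in a close crop.

```bash
cat > h.py <<'E'
import numpy as np,cv2
from rig import bot
def ray(c,uv,s=None):
    "camera centre and world direction through pixel"
    p=cv2.undistortPoints(np.array([[uv]],float),c["intrinsics"],np.array(c["distortion"]))[0,0]
    d=np.array([p[0],p[1],1.])
    if s is None: R,t=np.array(c["R"]),np.array(c["t"]); return -R.T@t,R.T@d
    T=np.array(c["tool_from_camera"]);R=np.array(s["tcp_rot"])
    return R@T[:3,3]+s["eef_pos"],R@T[:3,:3]@d
def at_z(c,uv,z,s=None):
    o,d=ray(c,uv,s); return o+d*(z-o[2])/d[2]
def proj(c,X,s=None):
    X=np.atleast_2d(np.array(X,float))
    if s is None: R,t=np.array(c["R"]),np.array(c["t"])
    else:
        T=np.array(c["tool_from_camera"]);Rw=np.array(s["tcp_rot"])
        Rc=Rw@T[:3,:3]; o=Rw@T[:3,3]+s["eef_pos"]; R=Rc.T; t=-R@o
    return cv2.projectPoints(X,cv2.Rodrigues(R)[0],t,c["intrinsics"],np.array(c["distortion"]))[0][:,0]
E
python3 - <<'E'
from h import *
S=cv2.imread("pics/scene0.png");T=cv2.imread("pics/top0.png")
def cr(I,u,v,w,h):return cv2.resize(I[v:v+h,u:u+w],(400,300),interpolation=cv2.INTER_CUBIC)
cv2.imwrite("pics/crop.png",np.vstack([np.hstack([cr(S,230,230,100,75),cr(S,370,150,100,75)]),np.hstack([cr(T,340,145,80,60),cr(T,205,150,80,60)])]))
E
```

```text
(no output)
```

View pics/crop.png

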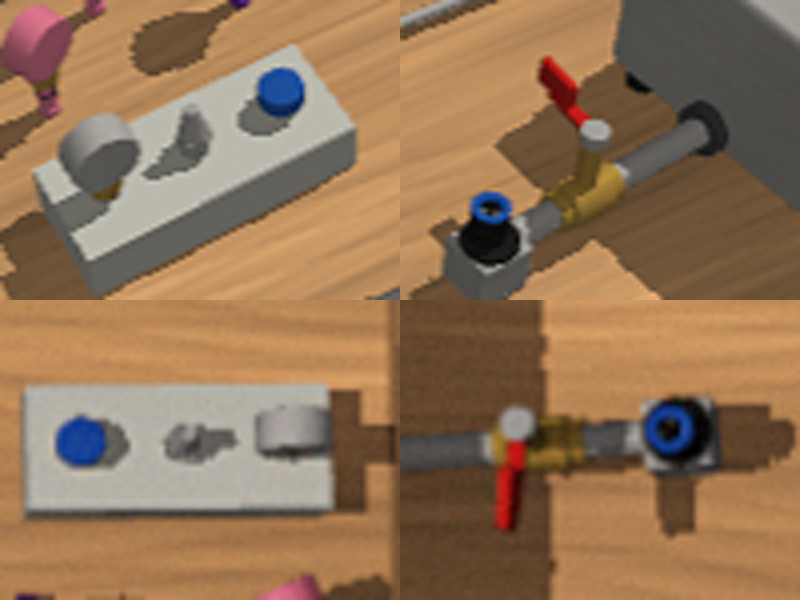

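The crop shows a grey case with brass hex at scene (255,268), top (398.6,171.2), so this is the gauge. The blue collar is at scene (393,202), top (259,176), the cock axis at top (228.4,174.4), and the lever points along -x.

Run:
```python
from h import *
S=bot.read_camera("scene");T=bot.read_camera("top")
def tri(a,b):
    (o1,d1),(o2,d2)=ray(S,a),ray(T,b)
    A=np.c_[d1,-d2];x=np.linalg.lstsq(A,o2-o1,rcond=None)[0]
    return o1+d1*x[0],o2+d2*x[1]
print("dial",tri((255,268),(398.6,171.2)), at_z(T,(398.6,171.2),.09))
print("collar",tri((393,202),(259,176)),at_z(T,(259,176),.078),at_z(S,(393,202),.078))
print("axis",at_z(T,(228.4,174.4),.126),at_z(S,(418.7,182.5),.126), "grip",at_z(T,(226.2,189),.126))
for p in((345,162),(406,162),(345,187.4),(406.2,187)):print("rack",at_z(T,p,.045))
for p in((300,252.5),):print("plug",at_z(S,p,.066))
```

```text
dial (array([ 0.56166508, -0.32392996,  0.08821867]), array([ 0.56020802, -0.32698792,  0.08858793])) [ 0.55991467 -0.32667763  0.09      ]
collar (array([0.53812018, 0.13469798, 0.07297788]), array([0.53586102, 0.13031987, 0.07185083])) [0.53472529 0.12932295 0.078     ] [0.54162352 0.13159738 0.078     ]
axis [0.52880816 0.2193646  0.126     ] [0.54895305 0.2120952  0.126     ] grip [0.48188806 0.22376898 0.126     ]
rack [ 0.59605542 -0.15465409  0.045     ]
rack [ 0.60179224 -0.36201536  0.045     ]
rack [ 0.50909109 -0.15599005  0.045     ]
rack [ 0.51586901 -0.36215291  0.045     ]
plug [ 0.56068691 -0.19055196  0.066     ]
```

```bash
python3 -m jog '0 0 0 -10.4 0;0 0 0 -10.4 0;0 0 0 -10.4 0;0 0 0 -10.4 0;0 0 0 -10.4 0;0 0 0 -10.4 0;0 0 0 -10.2 0' 70
python3 -m jog '0 0.039 -0.022 0 0;0 0.039 -0.022 0 0;0 0.039 -0.022 0 0;0 0.039 -0.022 0 0;0 0.039 -0.022 0 0;0 0.039 -0.022 0 0;0 0.039 -0.022 0 0;0 0.039 -0.022 0 0;0 0.039 -0.022 0 0;0 0.037 -0.022 0 0'
python3 -m jog '0 0 0 0 0;0 0 0 0 0'
python3 - <<'E'
from h import *
s=bot.observe();c=bot.read_camera("wrist");np.save("pics/w1.npy",c["frame"])
cv2.imwrite("pics/w1.png",c["frame"][:,:,::-1])
print(s["joint_positions"],s["eef_pos"],s["tcp_rot"].round(4));print(c["tool_from_camera"],c["intrinsics"][0])
print(proj(c,[[.56,-.327,.09],[.56,-.327,.115]],s))
E
```

```text
t: 1.08
eef_pos: [0.172, -0.5485, 0.231]
tcp_rot: [[-0.0, 1.0, 0.006], [0.001, 0.006, -1.0], [-1.0, -0.0, -0.001]]
ft_force: [0.1, 1.2, -0.3]
finger_gap: 1.003
t: 2.33
eef_pos: [0.5612, -0.3277, 0.231]
tcp_rot: [[-0.0, 1.0, 0.0], [0.0, 0.0, -1.0], [-1.0, -0.0, -0.0]]
ft_force: [0.3, -0.3, 0.1]
finger_gap: 0.999
t: 2.58
eef_pos: [0.5596, -0.3286, 0.2308]
tcp_rot: [[-0.001, 1.0, 0.001], [0.0, 0.001, -1.0], [-1.0, -0.001, -0.0]]
ft_force: [0.4, 0.0, 0.7]
finger_gap: 1.002
[-7.13305213e-01  3.43553365e-01  1.40732995e+00 -4.75061130e-04
  1.39160483e+00 -7.13849874e-01] [ 0.55957769 -0.32861708  0.23082133] [[-1.e-03  1.e+00  6.e-04]
 [ 2.e-04  6.e-04 -1.e+00]
 [-1.e+00 -1.e-03 -2.e-04]]
[[ 5.26377715e-04 -3.14284824e-01  9.49328590e-01 -1.43499123e-01]
 [ 9.99999672e-01 -4.18507302e-04 -6.93024568e-04  7.08757064e-04]
 [ 6.15108052e-04  9.49328644e-01  3.14284500e-01 -8.04554660e-02]
 [ 0.00000000e+00  0.00000000e+00  0.00000000e+00  1.00000000e+00]] [315.55860641   0.         319.31727498]
[[319.372053   181.16338073]
 [319.33290781 188.94833267]]
```

View pics/w1.png

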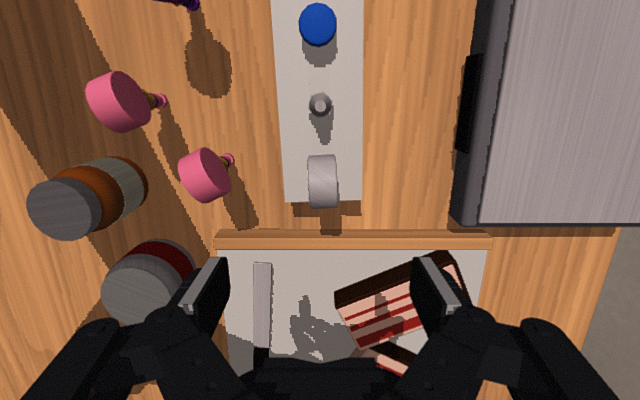

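The wrist view shows the gauge case centred near (323,181) with its flats facing left and right (±x). The nozzle is at (320,104), the plug at (318,24), and the pink decoys are at the left. Next I measure the case edges.

Run:
```python
from h import *
s=bot.observe();c=bot.read_camera("wrist")
g=cv2.GaussianBlur(c["frame"],(3,3),0).astype(float)
for v in range(152,214,6):
    d=np.abs(np.diff(g[v],axis=0)).sum(1)
    print(v,[(u,int(d[u])) for u in range(296,352) if d[u]>25 and d[u]==d[u-2:u+3].max()], c["frame"][v,323])
for p in((323,160),(323,181),(323,206)):print(at_z(c,p,.113,s),at_z(c,p,.09,s))
for p in((284,202),(362,202),(272,10),(364,10)):print("rack",at_z(c,p,.045,s))
print("noz",at_z(c,(320,102),.089,s),"plug",at_z(c,(318,24),.067,s))
```

```text
152 [] [186 173 165]
158 [(307, 61), (335, 58)] [155 141 139]
164 [(307, 42), (336, 60)] [169 155 153]
170 [(306, 43), (334, 32), (337, 42)] [181 166 166]
176 [(309, 38), (335, 59)] [189 175 172]
182 [(307, 35), (338, 82)] [180 166 164]
188 [(307, 69), (336, 80), (339, 116)] [164 151 150]
194 [(308, 80), (339, 119)] [139 127 126]
200 [(308, 83), (336, 37), (339, 49)] [116 105 107]
206 [] [63 58 60]
212 [] [103  70  41]
[ 0.56278172 -0.30269036  0.113     ] [ 0.56301829 -0.30744553  0.09      ]
[ 0.56282949 -0.32098627  0.113     ] [ 0.56307026 -0.32735072  0.09      ]
[ 0.56288956 -0.34382294  0.113     ] [ 0.56313561 -0.35219608  0.09      ]
rack [ 0.52045838 -0.36384886  0.045     ]
rack [ 0.60674009 -0.363898    0.045     ]
rack [ 0.51603493 -0.17608021  0.045     ]
rack [ 0.60096826 -0.17619748  0.045     ]
noz [ 0.56029381 -0.25657249  0.089     ] plug [ 0.55859059 -0.19184462  0.067     ]
```

```bash
python3 -m jog '0 0.0035 -0.001 -1.6 0;0.04 0 0 0 0;0.04 0 0 0 0;0.04 0 0 0 0;0.02 0 0 0 0;0.02 0 0 0 0;0 0 0 0 0' 
python3 -m jog '0 0 0 0 0.9;0 0 0 0 0.9;0 0 0 0 0.9;0 0 0 0 0.9;0 0 0 0 0.9;0 0 0 0 0.9' 90
python3 - <<'E'
from h import *
s=bot.observe();c=bot.read_camera("wrist")
cv2.imwrite("pics/w2.png",c["frame"][:,:,::-1])
print(s["eef_pos"],s["ft_force"],s["ft_torque"],s["finger_gap"])
E
```

```text
t: 3.55
eef_pos: [0.5629, -0.3273, 0.0702]
tcp_rot: [[-0.002, 1.0, 0.028], [0.001, 0.028, -1.0], [-1.0, -0.002, -0.001]]
ft_force: [0.8, -0.1, 0.2]
finger_gap: 0.999
t: 4.3
eef_pos: [0.5639, -0.3281, 0.0723]
tcp_rot: [[0.001, 1.0, 0.028], [-0.001, 0.028, -1.0], [-1.0, 0.001, 0.001]]
ft_force: [-1.4, -0.0, 5.7]
finger_gap: 0.293
[ 0.56391292 -0.32810913  0.07233712] [-1.41948742 -0.01746189  5.70513981] [0.06460698 0.31139741 0.02517627] 0.2931521658591546
```

View pics/w2.png

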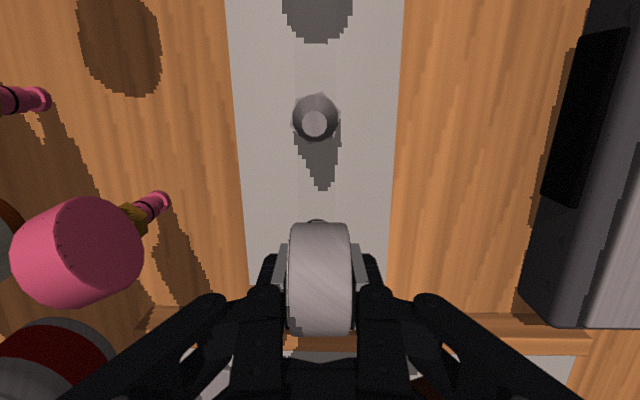

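The case sits squarely between the pads (case centred at (320,278), gap 25 mm). Lifting now.

```bash
python3 -m jog '-0.01 0 0 0 0.9;-0.02 0 0 0 0.9;-0.03 0 0 0 0.9;-0.03 0 0 0 0.9;-0.03 0 0 0 0.9;0 0 0 0 0.9;0 0 0 0 0.9'
python3 - <<'E'
from h import *
s=bot.observe();c=bot.read_camera("scene")
print(s["eef_pos"],s["tcp_rot"].round(4),s["ft_force"],s["ft_torque"],s["finger_gap"])
cv2.imwrite("pics/s2.png",cv2.resize(c["frame"][150:300,180:420,::-1],(800,500),interpolation=cv2.INTER_CUBIC))
E
```

```text
t: 5.22
eef_pos: [0.563, -0.3271, 0.1905]
tcp_rot: [[-0.001, 1.0, 0.028], [0.001, 0.028, -1.0], [-1.0, -0.001, -0.001]]
ft_force: [-0.6, -0.0, -2.8]
finger_gap: 0.29
[ 0.56297266 -0.32710057  0.19045736] [[-0.0011  0.9996  0.0281]
 [ 0.001   0.0281 -0.9996]
 [-1.     -0.001  -0.001 ]] [-0.64060734 -0.03952544 -2.75378001] [ 0.0054706  -0.03794178 -0.029258  ] 0.289865570852562
```

View pics/s2.png

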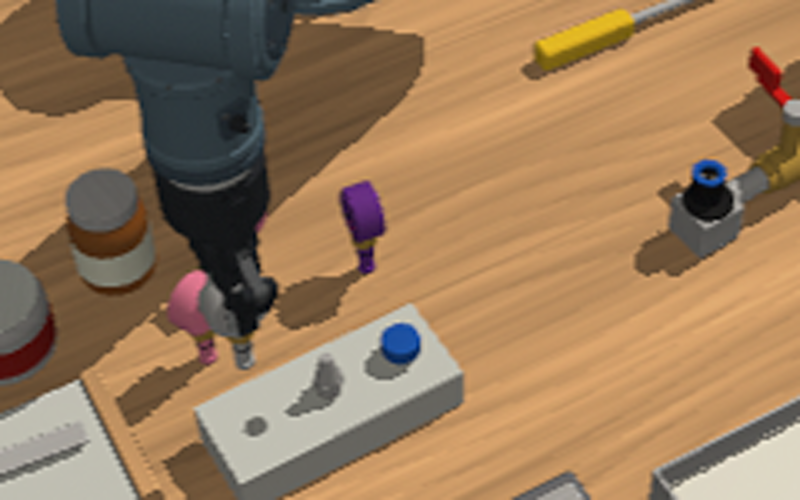

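```bash
python3 -m jog '0 -0.0018 -0.04 0 0.9;0 -0.0018 -0.04 0 0.9;0 -0.0018 -0.04 0 0.9;0 -0.0018 -0.04 0 0.9;0 -0.0018 -0.04 0 0.9;0 -0.0018 -0.04 0 0.9;0 -0.0018 -0.04 0 0.9;0 -0.0018 -0.04 0 0.9;0 -0.0016 -0.037 0 0.9'
python3 -m jog '0 0 0 0 0.9;0 0 0 0 0.9'
python3 - <<'E'
from h import *
s=bot.observe();c=bot.read_camera("wrist")
cv2.imwrite("pics/w3.png",c["frame"][:,:,::-1])
T=bot.read_camera("top");Sc=bot.read_camera("scene")
s2=bot.observe()
print(s["eef_pos"],s2["eef_pos"],s["tcp_rot"].round(4),s["finger_gap"],s["ft_force"])
print(proj(c,[.538,.131,.078],s))
g=Sc["frame"][90:290,300:460,::-1]; cv2.imwrite("pics/s3raw.png",g)
E
```

```text
t: 6.4
eef_pos: [0.5362, 0.0303, 0.1896]
tcp_rot: [[-0.003, 1.0, 0.028], [0.001, 0.028, -1.0], [-1.0, -0.003, -0.001]]
ft_force: [0.8, 0.2, -2.3]
finger_gap: 0.292
t: 6.65
eef_pos: [0.5369, 0.0286, 0.1902]
tcp_rot: [[-0.002, 1.0, 0.029], [-0.0, 0.029, -1.0], [-1.0, -0.002, -0.0]]
ft_force: [0.6, -0.3, -2.4]
finger_gap: 0.292
[0.53690214 0.0286386  0.19022008] [0.53743114 0.02782506 0.19084969] [[-0.0019  0.9996  0.0285]
 [-0.      0.0285 -0.9996]
 [-1.     -0.0019 -0.    ]] 0.291612210543263 [ 0.60551458 -0.32472359 -2.41177286]
[[324.19661369  61.7043075 ]]
```

View pics/w3.png

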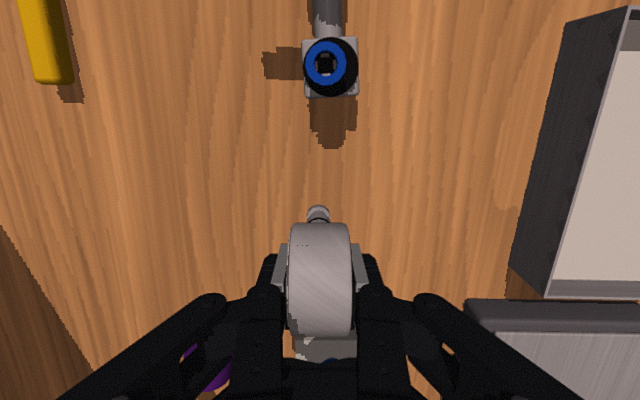

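The blue collar is centred near (326,64), and the stem end shows at (318,212) beyond the case. I'll fit both.

Run:
```python
from h import *
s=bot.observe();c=bot.read_camera("wrist");f=c["frame"].astype(int)
r,g,b=f[...,0],f[...,1],f[...,2]
m=((b>r+50)&(b>g+30)).astype(np.uint8);m[130:]=0
cs=cv2.findContours(m,cv2.RETR_EXTERNAL,cv2.CHAIN_APPROX_NONE)[0];k=max(cs,key=cv2.contourArea)
e=cv2.fitEllipse(k);print("blue",e,cv2.boundingRect(k)); print(at_z(c,e[0],.078,s))
R=s["tcp_rot"]
for dz in(.057,.059,.061):
    for y in(-.002,0,.002):
        P=s["eef_pos"]+R@np.array([dz,0,y]);th=np.linspace(0,6.28,60)
        ci=proj(c,[P+R@np.array([0,.00675*np.cos(a),.00675*np.sin(a)]) for a in th],s)
        print(dz,y,proj(c,P,s)[0].round(1),ci.min(0).round(1),ci.max(0).round(1))
cv2.imwrite("pics/tip.png",np.hstack([cv2.resize(c["frame"][190:240,293:343,::-1],(400,400),interpolation=cv2.INTER_CUBIC),cv2.resize(c["frame"][35:100,295:360,::-1],(400,400),interpolation=cv2.INTER_CUBIC)]))
```

```text
blue ((324.23468017578125, 61.71933364868164), (40.040916442871094, 43.69609069824219), 1.2533310651779175) (304, 40, 41, 45)
[0.53888774 0.13022889 0.078     ]
0.057 -0.002 [318.5 213.5] [308.6 204.2] [328.4 222.6]
0.057 0 [318.5 216.2] [308.6 206.9] [328.4 225.3]
0.057 0.002 [318.5 218.9] [308.7 209.7] [328.4 228. ]
0.059 -0.002 [318.5 212.4] [308.7 203.2] [328.3 221.5]
0.059 0 [318.5 215.1] [308.7 205.9] [328.3 224.1]
0.059 0.002 [318.5 217.8] [308.8 208.7] [328.3 226.8]
0.061 -0.002 [318.5 211.4] [308.8 202.2] [328.3 220.4]
0.061 0 [318.5 214.1] [308.8 204.9] [328.2 223. ]
0.061 0.002 [318.5 216.7] [308.9 207.7] [328.2 225.6]
```

View pics/tip.png

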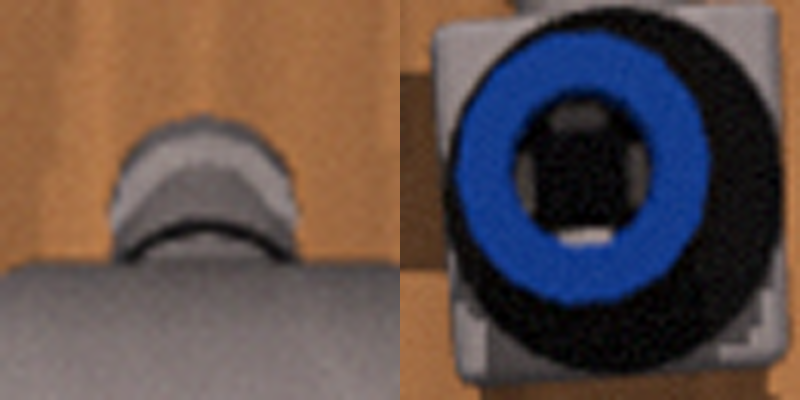

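```bash
python3 -m jog '0 0.0010 -0.025 0 0.9;0 0.0010 -0.026 0 0.9;0 0.0010 -0.026 0 0.9;0 0.0010 -0.025 0 0.9;0.015 0 0 0 0.9;0.015 0 0 0 0.9;0.01 0 0 0 0.9;0.004 0 0 0 0.9;0 0 0 0 0.9;0 0 0 0 0.9'
python3 - <<'E'
from h import *
S=bot.read_camera("scene");T=bot.read_camera("top")
cv2.imwrite("pics/s4.png",np.hstack([cv2.resize(c,(400,400),interpolation=cv2.INTER_CUBIC) for c in (S["frame"][160:230,360:430,::-1],T["frame"][135:205,225:295,::-1])]))
o=[]
for i in range(5): bot.read_camera("top");o.append(bot.observe())
print(np.mean([a["eef_pos"] for a in o],0),np.std([a["eef_pos"] for a in o],0),np.mean([a["ft_force"] for a in o],0))
E
```

```text
t: 8.1
eef_pos: [0.5391, 0.1307, 0.1478]
tcp_rot: [[0.001, 1.0, 0.028], [-0.0, 0.028, -1.0], [-1.0, 0.001, 0.0]]
ft_force: [-0.1, 0.1, -2.2]
finger_gap: 0.289
[0.53884756 0.13090178 0.1476526 ] [9.73980955e-05 1.51048868e-05 1.28297761e-04] [ 0.0405195   0.21750016 -2.0394931 ]
```

View pics/s4.png

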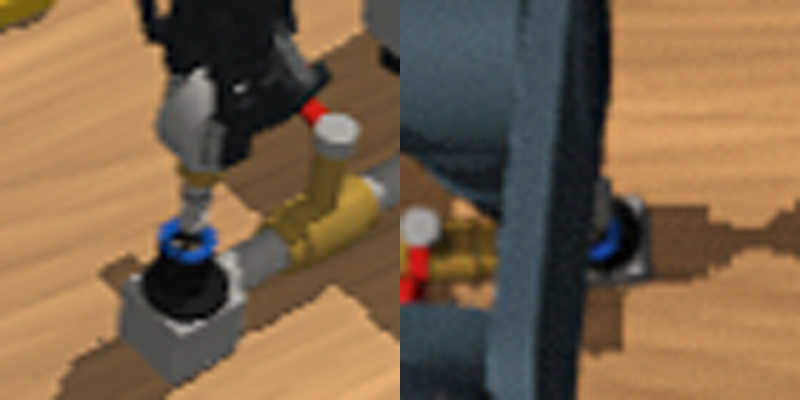

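The stem hangs just above the blue collar at crop (188,243), in line within a pixel. Descending gently to feel for it.

```bash
python3 -m jog '0.003 0 0 0 0.9;0.002 0 0 0 0.9;0.002 0 0 0 0.9;0.001 0 0 0 0.9;0.001 0 0 0 0.9;0.001 0 0 0 0.9;0.001 0 0 0 0.9;0.001 0 0 0 0.9;0.001 0 0 0 0.9;0 0 0 0 0.9'
```

```text
t: 9.7
eef_pos: [0.5389, 0.1303, 0.1343]
tcp_rot: [[0.001, 1.0, 0.028], [-0.001, 0.028, -1.0], [-1.0, 0.001, 0.001]]
ft_force: [1.4, -4.1, -1.8]
finger_gap: 0.289
```

In the hole with a side load of -4 N in y. I'll shift -y a little and continue.

```bash
python3 -m jog '0 0.0002 0.0008 0 0.9;0.001 0 0 0 0.9;0.001 0 0 0 0.9;0.001 0 0 0 0.9;0 0 0 0 0.9'
```

```text
t: 10.32
eef_pos: [0.5389, 0.13, 0.1312]
tcp_rot: [[0.0, 1.0, 0.028], [-0.0, 0.028, -1.0], [-1.0, 0.0, 0.0]]
ft_force: [2.0, -4.0, -2.2]
finger_gap: 0.293
```

```bash
python3 -m jog '0 0.0006 0.001 0 0.9;0.001 0 0 0 0.9;0.001 0 0 0 0.9;0 0 0 0 0.9'
```

```text
t: 10.82
eef_pos: [0.5391, 0.1294, 0.129]
tcp_rot: [[-0.001, 1.0, 0.028], [0.0, 0.028, -1.0], [-1.0, -0.001, -0.0]]
ft_force: [-0.1, 0.7, -2.3]
finger_gap: 0.288
```

```bash
python3 -m jog '0.0015 0 0 0 0.9;0.0015 0 0 0 0.9;0.0015 0 0 0 0.9;0.0015 0 0 0 0.9;0 0 0 0 0.9'; python3 -m jog '0.001 0 0 0 0.9;0.001 0 0 0 0.9;0.001 0 0 0 0.9;0.001 0 0 0 0.9;0 0 0 0 0.9'
```

```text
t: 11.45
eef_pos: [0.5399, 0.1291, 0.1242]
tcp_rot: [[0.001, 1.0, 0.028], [0.0, 0.028, -1.0], [-1.0, 0.001, 0.0]]
ft_force: [-1.5, 0.5, 4.8]
finger_gap: 0.294
t: 12.08
eef_pos: [0.5397, 0.1291, 0.1195]
tcp_rot: [[0.001, 1.0, 0.028], [0.0, 0.028, -1.0], [-1.0, 0.001, -0.0]]
ft_force: [-0.8, -0.8, 1.4]
finger_gap: 0.292
```

```bash
python3 -m jog '0.001 0 0 0 0.9;0.001 0 0 0 0.9;0.001 0 0 0 0.9;0.001 0 0 0 0.9;0 0 0 0 0.9';python3 -m jog '0.001 0 0 0 0.9;0.001 0 0 0 0.9;0.001 0 0 0 0.9;0 0 0 0 0.9';python3 -m jog '0.001 0 0 0 0.9;0.001 0 0 0 0.9;0 0 0 0 0.9'
```

```text
t: 12.7
eef_pos: [0.5389, 0.1291, 0.1145]
tcp_rot: [[-0.001, 1.0, 0.028], [0.0, 0.028, -1.0], [-1.0, -0.001, -0.0]]
ft_force: [0.0, -0.6, -2.0]
finger_gap: 0.294
t: 13.2
eef_pos: [0.5395, 0.1291, 0.1124]
tcp_rot: [[0.0, 1.0, 0.028], [0.0, 0.028, -1.0], [-1.0, 0.0, -0.0]]
ft_force: [0.6, -0.1, -1.3]
finger_gap: 0.29
t: 13.58
eef_pos: [0.5398, 0.1291, 0.1121]
tcp_rot: [[0.0, 1.0, 0.028], [-0.0, 0.028, -1.0], [-1.0, 0.0, 0.0]]
ft_force: [-5.9, -0.0, 12.4]
finger_gap: 0.293
```

```bash
python3 -m jog '0.001 0 0 0 0.9;0.001 0 0 0 0.9;0 0 0 0 0.9' 110
```

```text
t: 13.95
eef_pos: [0.5409, 0.1292, 0.112]
tcp_rot: [[0.003, 1.0, 0.028], [-0.0, 0.028, -1.0], [-1.0, 0.003, 0.0]]
ft_force: [-7.3, -0.2, 22.2]
finger_gap: 0.291
```

Firm stop at 22 N, TCP z 0.112. Now the tug: back off, take up the 3 mm of play, then pull.

```bash
python3 -m jog '-0.002 0 0 0 0.9;-0.002 0 0 0 0.9;-0.001 0 0 0 0.9;-0.001 0 0 0 0.9;-0.001 0 0 0 0.9;0 0 0 0 0.9';python3 -m jog '-0.001 0 0 0 0.9;-0.001 0 0 0 0.9;0 0 0 0 0.9'
```

```text
t: 14.7
eef_pos: [0.5397, 0.129, 0.1153]
tcp_rot: [[0.0, 1.0, 0.028], [-0.0, 0.028, -1.0], [-1.0, 0.0, 0.0]]
ft_force: [1.2, -0.5, -2.7]
finger_gap: 0.29
t: 15.08
eef_pos: [0.5394, 0.129, 0.1158]
tcp_rot: [[-0.0, 1.0, 0.028], [0.0, 0.028, -1.0], [-1.0, -0.0, -0.0]]
ft_force: [6.4, 0.8, -15.2]
finger_gap: 0.289
```

Held at 0.1158 with about 13 N net pull, so it is locked. I push it back home and release.

```bash
python3 -m jog '0 0 0 0 0.9;0.002 0 0 0 0.9;0.002 0 0 0 0.9;0.001 0 0 0 0.9;0.001 0 0 0 0.9;0.001 0 0 0 0.9;0 0 0 0 0.9'
```

```text
t: 15.95
eef_pos: [0.5398, 0.1291, 0.1122]
tcp_rot: [[0.001, 1.0, 0.028], [-0.0, 0.028, -1.0], [-1.0, 0.001, 0.0]]
ft_force: [-2.2, -0.8, 11.5]
finger_gap: 0.284
```

```bash
python3 -m jog '-0.001 0 0 0 0.5;0 0 0 0 0;0 0 0 0 0;0 0 0 0 0;0 0 0 0 0;0 0 0 0 0'
python3 -m jog '-0.02 0 0 0 0;-0.03 0 0 0 0;-0.04 0 0 0 0;-0.02 0 0 0 0;0 0 0 0 1;0 0 0 0 1;0 0 0 0 1'
python3 - <<'E'
from h import *
s=bot.observe();S=bot.read_camera("scene");c=bot.read_camera("wrist")
print(s["eef_pos"],s["finger_gap"],s["ft_force"])
a=cv2.resize(S["frame"][150:230,360:440,::-1],(400,400),interpolation=cv2.INTER_CUBIC)
b=cv2.resize(c["frame"][...,::-1],(400,250)); b=np.vstack([b,np.zeros((150,400,3),np.uint8)])
cv2.imwrite("pics/s5.png",np.hstack([a,b]))
E
```

```text
t: 16.7
eef_pos: [0.5394, 0.1291, 0.1112]
tcp_rot: [[-0.0, 1.0, 0.028], [-0.0, 0.028, -1.0], [-1.0, -0.0, 0.0]]
ft_force: [-0.8, -0.1, -0.1]
finger_gap: 0.998
t: 17.58
eef_pos: [0.5386, 0.129, 0.2197]
tcp_rot: [[-0.003, 1.0, 0.028], [-0.0, 0.028, -1.0], [-1.0, -0.003, -0.0]]
ft_force: [0.5, 0.2, 0.5]
finger_gap: 0.38
[0.53863146 0.12902095 0.21969005] 0.37952328064763174 [0.49779175 0.18692763 0.47184162]
```

View pics/s5.png

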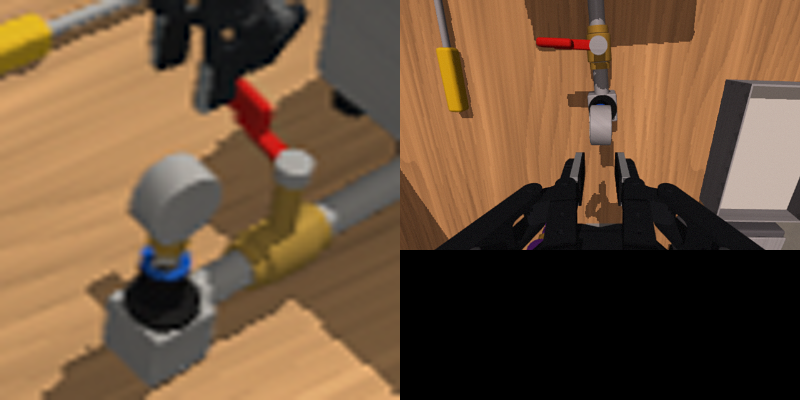

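The gauge is seated upright in the collar and released. The lever runs from the axis near wrist (317,72) to its tip near (218,66). I'll measure it in numbers.

Run:
```python
from h import *
s=bot.observe();c=bot.read_camera("wrist");f=c["frame"].astype(int)
m=((f[...,0]>110)&(f[...,1]<60)&(f[...,2]<60)).astype(np.uint8);m[130:]=0
k=max(cv2.findContours(m,cv2.RETR_EXTERNAL,cv2.CHAIN_APPROX_NONE)[0],key=cv2.contourArea)
p=k[:,0,:].astype(float)
print(cv2.boundingRect(k),s["eef_pos"],s["finger_gap"])
for u in range(int(p[:,0].min()),int(p[:,0].max())+1,10):
    v=p[np.abs(p[:,0]-u)<1][:,1];print(u,v.min(),v.max(),at_z(c,(u,v.min()),.126,s)[:2].round(4),at_z(c,(u,v.max()),.126,s)[:2].round(4))
print(at_z(c,(317,72),.126,s))
```

```text
(218, 59, 86, 20) [0.53889275 0.12904473 0.22008479] 0.19056589100968654
218 61.0 70.0 [0.4659 0.2284] [0.4655 0.2225]
228 59.0 71.0 [0.4729 0.2299] [0.4725 0.2221]
238 60.0 72.0 [0.4799 0.2294] [0.4795 0.2216]
248 60.0 72.0 [0.4868 0.2296] [0.4865 0.2217]
258 61.0 73.0 [0.4938 0.2291] [0.4935 0.2213]
268 61.0 73.0 [0.5007 0.2293] [0.5006 0.2214]
278 62.0 76.0 [0.5077 0.2288] [0.5076 0.2196]
288 63.0 78.0 [0.5147 0.2283] [0.5146 0.2185]
298 63.0 78.0 [0.5216 0.2285] [0.5217 0.2187]
[0.53502074 0.22301817 0.126     ]
```

```bash
python3 -m jog '0 0 0 1.6 1;0 -0.019 -0.022 0 1;0 -0.019 -0.022 0 1;0 -0.019 -0.022 0 1;0.03 0 0 0 1;0.04 0 0 0 1;0.03 0 0 0 1;0.012 0 0 0 1;0 0 0 0 1'
python3 - <<'E'
from h import *
s=bot.observe();c=bot.read_camera("wrist");S=bot.read_camera("scene")
print(s["eef_pos"],s["tcp_rot"].round(3),s["finger_gap"],s["ft_force"])
a=cv2.resize(S["frame"][150:230,360:440,::-1],(400,400),interpolation=cv2.INTER_CUBIC)
b=cv2.resize(c["frame"][200:,160:480,::-1],(400,250)); b=np.vstack([b,np.zeros((150,400,3),np.uint8)])
cv2.imwrite("pics/s6.png",np.hstack([a,b]))
E
```

```text
t: 18.85
eef_pos: [0.4823, 0.195, 0.109]
tcp_rot: [[-0.001, 1.0, -0.0], [-0.0, -0.0, -1.0], [-1.0, -0.001, 0.0]]
ft_force: [0.9, 0.3, 0.8]
finger_gap: -0.002
[0.48225055 0.19502334 0.10899423] [[-0.001  1.    -0.   ]
 [-0.    -0.    -1.   ]
 [-1.    -0.001  0.   ]] -0.002309515648077062 [0.85036821 0.27415065 0.78278331]
```

View pics/s6.png

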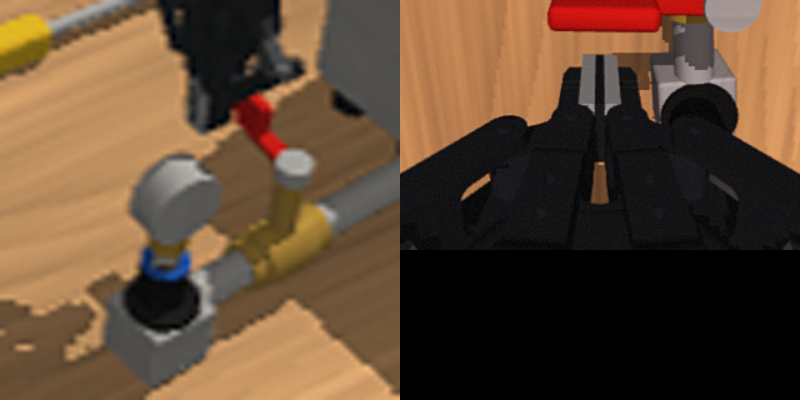

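The closed fingers stand just on the socket side of the red grip (grip at (605,15) in the right half, fingertips at (600,70)). Pushing along the arc.

```bash
python3 -m jog '0 0 -0.0135 0 1;0 -0.0032 -0.0113 0 1;0 -0.0005 -0.0128 0 1;0 0 0 0 1';python3 -m jog '0 0.0032 -0.0138 0 1;0 0.0075 -0.0133 0 1;0 0.0119 -0.0114 0 1;0 0 0 0 1';python3 -m jog '0 0.008 -0.004 0 1;0 0.0076 -0.0034 0 1;0 0 0 0 1'
```

```text
t: 19.45
eef_pos: [0.4784, 0.2341, 0.1094]
tcp_rot: [[-0.0, 1.0, 0.002], [0.001, 0.002, -1.0], [-1.0, -0.0, -0.001]]
ft_force: [0.5, 0.8, 0.6]
finger_gap: -0.002
t: 19.95
eef_pos: [0.502, 0.2726, 0.1091]
tcp_rot: [[0.0, 1.0, 0.001], [0.001, 0.001, -1.0], [-1.0, 0.0, -0.001]]
ft_force: [1.4, 0.7, 0.1]
finger_gap: 0.004
t: 20.32
eef_pos: [0.5108, 0.2768, 0.1078]
tcp_rot: [[-0.015, 1.0, 0.001], [-0.005, 0.001, -1.0], [-1.0, -0.015, 0.005]]
ft_force: [-23.7, -10.6, 14.3]
finger_gap: 0.002
```

A force of 24 N: either the end stop or something else. I'll back off and look.

```bash
python3 -m jog '0 -0.015 0 0 1;-0.04 -0.015 0 0 1;-0.05 -0.01 0 0 1;-0.04 -0.05 0.02 0 1;0 -0.05 0.02 0 1;0 0 0 0 1'
python3 - <<'E'
from h import *
s=bot.observe();S=bot.read_camera("scene");T=bot.read_camera("top")
print(s["eef_pos"],s["ft_force"])
cv2.imwrite("pics/s7.png",np.hstack([cv2.resize(x,(400,400),interpolation=cv2.INTER_CUBIC) for x in(S["frame"][150:230,360:440,::-1],T["frame"][140:210,205:275,::-1])]))
E
```

```text
t: 21.08
eef_pos: [0.3777, 0.2395, 0.2367]
tcp_rot: [[0.001, 1.0, 0.001], [0.001, 0.001, -1.0], [-1.0, 0.001, -0.001]]
ft_force: [0.3, -0.2, 0.4]
finger_gap: -0.004
[0.37772189 0.23951927 0.23670391] [ 0.30459041 -0.19974611  0.44594185]
```

View pics/s7.png

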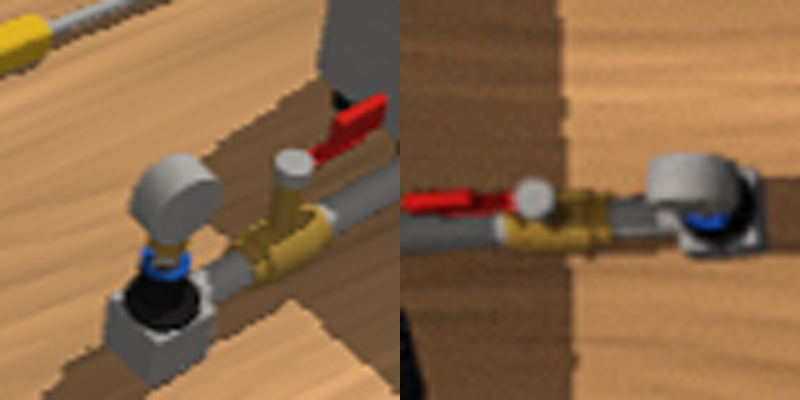

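The lever now lies along the pipe (crop (535,198) to (405,202)), and the gauge is seated upright. One numeric check of the lever angle before I hand in.

Run:
```python
from h import *
T=bot.read_camera("top");f=T["frame"].astype(int)
I=cv2.imread("pics/top0.png")[...,::-1].astype(int)
for n,g in(("before",I),("after",f)):
    m=(g[...,0]>g[...,1]+70)&(g[...,0]>g[...,2]+70);m[:165]=0;m[205:]=0;m[:,:200]=0;m[:,245:]=0
    v,u=np.nonzero(m);P=np.array([at_z(T,(a,b),.126)[:2] for a,b in zip(u,v)])
    d=np.linalg.svd(P-P.mean(0))[2][0];print(n,len(P),P.mean(0),np.degrees(np.arctan2(d[1],d[0])))
s=bot.observe();print(s["t"])
```

```text
before 69 [0.49133784 0.22461512] 172.5821727572068
after 67 [0.52614943 0.26414738] -90.42617388544268
21.225
```

Run:
```python
from h import *
s=bot.observe();c=bot.read_camera("wrist");f=c["frame"].astype(int)
m=((f[...,0]>110)&(f[...,1]<60)&(f[...,2]<60)).astype(np.uint8)
v,u=np.nonzero(m);print(u.min(),u.max(),v.min(),v.max())
for r in range(v.min()+1,v.max(),8):
    q=u[v==r]
    if len(q): print(r,at_z(c,(q.min(),r),.126,s)[:2].round(4),at_z(c,(q.max(),r),.126,s)[:2].round(4),f[r,q.max()-2])
cv2.imwrite("pics/s8.png",c["frame"][:,240:,::-1])
```

```text
477 506 126 193
127 [0.5143 0.2948] [0.5256 0.2948] [126  52  35]
135 [0.5234 0.2885] [0.5323 0.2885] [196  21  15]
143 [0.5237 0.282 ] [0.5327 0.2821] [192  11   9]
151 [0.5133 0.2755] [0.5331 0.2755] [189  15  13]
159 [0.5136 0.2689] [0.5343 0.2689] [191  16  14]
167 [0.5146 0.2622] [0.5347 0.2622] [187  14   7]
175 [0.5157 0.2554] [0.5334 0.2554] [134  10  10]
183 [0.5159 0.2484] [0.5261 0.2484] [99  8 10]
191 [0.5162 0.2414] [0.5264 0.2414] [170  33  30]
```

The picture limit is reached. The edges suggest the lever may be a few degrees short, so I'll settle it with a model fit in the top and wrist images.

```bash
cat > fit.py <<'E'
from h import *
from scipy.optimize import differential_evolution as DE
def box(A,a,r0,r1,w,z0,z1):
    d=np.array([np.cos(a),np.sin(a)]);n=np.array([-d[1],d[0]])
    return [np.r_[A+r*d+q*n,z] for r in(r0,r1) for q in(-w,w) for z in(z0,z1)]
def fit(c,img,s,roi,a0):
    u0,v0,u1,v1=roi;K=6;g=cv2.resize(img[v0:v1,u0:u1],None,fx=K,fy=K,interpolation=cv2.INTER_LINEAR).astype(int)
    m=(g[...,0]>75)&(g[...,0]>2.2*g[...,1])&(g[...,0]>2.2*g[...,2])
    def cost(p):
        I=np.zeros(m.shape,np.uint8)
        for b in((.030,.070,.005,.102,.126),(.008,.032,p[3],.108,.118)):
            q=(proj(c,box(p[:2],p[2],*b),s)-[u0,v0]+.5)*K
            cv2.fillConvexPoly(I,cv2.convexHull(q.round().astype(np.int32)),1)
        return 1-(m&(I>0)).sum()/(m|(I>0)).sum()
    r=DE(cost,[(.52,.55),(.205,.24),(a0-.3,a0+.3),(.002,.006)],seed=1,maxiter=60,tol=1e-6)
    print(r.x[:2].round(4),"angle",np.degrees(r.x[2]).round(1),"cost",round(r.fun,3),m.sum()/36)
if __name__=="__main__":
    T=bot.read_camera("top")
    fit(T,cv2.imread("pics/top0.png")[...,::-1],None,(200,160,245,205),np.pi)
    fit(T,T["frame"],None,(195,155,245,205),np.pi/2)
    s=bot.observe();c=bot.read_camera("wrist");fit(c,c["frame"],s,(450,100,560,230),np.pi/2)
E
python3 fit.py
```

```text
[0.5328 0.2207] angle 170.2 cost 0.283 70.19444444444444
[0.5298 0.2269] angle 91.5 cost 0.147 77.38888888888889
[0.5267 0.2234] angle 87.2 cost 0.401 1061.6666666666667
```

```bash
python3 -m jog '-0.01 0.04 0.001 0 1;0 0.04 0.001 0 1;0 0.04 0.001 0 1;0 0.038 0.001 0 1;0 0 0 0 1;0 0 0 0 1'
python3 - <<'E'
from h import *
from fit import fit
s=bot.observe();c=bot.read_camera("wrist");f=c["frame"].astype(int)
np.save("pics/w9.npy",c["frame"])
m=((f[...,0]>90)&(f[...,0]>2.2*f[...,1])&(f[...,0]>2.2*f[...,2])).astype(np.uint8);m[300:]=0
k=max(cv2.findContours(m,cv2.RETR_EXTERNAL,cv2.CHAIN_APPROX_NONE)[0],key=cv2.contourArea);x,y,w,h=cv2.boundingRect(k);print(x,y,w,h)
for r in range(y+1,y+h,6):
    q=np.nonzero(m[r,x:x+w])[0]+x; print(r,q.min(),q.max(),at_z(c,(q.min(),r),.126,s)[:2].round(4),at_z(c,(q.max(),r),.126,s)[:2].round(4),f[r,q.min()+1],f[r,q.max()-1])
fit(c,c["frame"],s,(x-15,y-15,x+w+15,y+h+15),np.pi/2)
g=c["frame"]
for r in (y-25,y-10,y+h//4): # pipe edges beside lever
    print(r,[ (u,tuple(int(t) for t in g[r,u])) for u in range(x-20,x+w+30,4)])
E
```

```text
t: 22.12
eef_pos: [0.538, 0.236, 0.2456]
tcp_rot: [[-0.002, 1.0, -0.0], [-0.0, -0.0, -1.0], [-1.0, -0.002, 0.0]]
ft_force: [-0.7, 0.2, -0.6]
finger_gap: 0.003
302 120 19 66
121 303 312 [0.5251 0.2942] [0.5324 0.2942] [131  35  35] [123  15  17]
127 302 312 [0.5242 0.2894] [0.5324 0.2894] [139  11   7] [170  20  11]
133 302 313 [0.5241 0.2846] [0.5331 0.2845] [169  20  14] [157   1   0]
139 303 316 [0.5248 0.2796] [0.5356 0.2796] [166   7   1] [79  3  5]
145 304 314 [0.5256 0.2747] [0.5339 0.2747] [174  14  15] [165  17  10]
151 304 317 [0.5255 0.2696] [0.5364 0.2696] [166  17  16] [79  5  2]
157 305 318 [0.5263 0.2646] [0.5372 0.2645] [165  13  12] [104  10   4]
163 306 318 [0.527  0.2594] [0.5372 0.2594] [171  12  13] [92  4  8]
169 307 319 [0.5278 0.2542] [0.538  0.2542] [103   8   9] [102  17  17]
175 307 318 [0.5277 0.2489] [0.5372 0.2489] [174  13  11] [101   8   1]
181 308 320 [0.5285 0.2436] [0.5389 0.2436] [177   9   6] [169  15  12]
[0.5354 0.2239] angle 96.3 cost 0.142 843.0277777777778
95 [(282, (103, 70, 44)), (286, (90, 63, 39)), (290, (87, 57, 36)), (294, (95, 63, 42)),
[... 377 characters left out ...]
, 59, 38)), (298, (84, 58, 40)), (302, (77, 73, 72)), (306, (83, 73, 76)), (310, (86, 80, 81)), (314, (80, 74, 75)), (318, (71, 63, 66)), (322, (95, 63, 39)), (326, (96, 60, 37)), (330, (100, 65, 39)), (334, (93, 59, 36)), (338, (99, 63, 40)), (342, (106, 72, 46)), (346, (100, 64, 39)), (350, (108, 72, 43))]
136 [(282, (100, 63, 38)), (286, (95, 61, 40)), (290, (86, 54, 31)), (294, (92, 64, 40)), (298, (82, 53, 31)), (302, (83, 34, 34)), (306, (191, 19, 13)), (310, (193, 24, 16)), (314, (75, 17, 18)), (318, (80, 72, 70)), (322, (63, 57, 55)), (326, (99, 66, 41)), (330, (103, 70, 43)), (334, (95, 61, 41)), (338, (103, 68, 43)), (342, (106, 68, 43)), (346, (100, 66, 41)), (350, (106, 68, 41))]
```

Fit: lever at 96°. The pipe also leans, so I'll measure the pump's own yaw from the pipe and cabinet to compare.

Run:
```python
from h import *
s=bot.observe();c=bot.read_camera("wrist");f=c["frame"].astype(int)
# pipe is grey: low saturation
sat=f.max(2)-f.min(2);P=[]
for r in range(2,118,4):
    q=[u for u in range(270,350) if sat[r,u]<22]
    if 8<len(q)<40: P.append((r,min(q),max(q)))
print(P[::4])
C=np.array([at_z(c,((a+b)/2,r),.055,s)[:2] for r,a,b in P]);k=np.polyfit(C[:,1],C[:,0],1)
print("pipe dir deg",90-np.degrees(np.arctan(k[0])),"resid mm",1e3*np.std(C[:,0]-np.polyval(k,C[:,1])))
# cabinet in top view: top face
T=bot.read_camera("top");g=cv2.cvtColor(T["frame"],cv2.COLOR_RGB2HSV);m=((g[...,1]<30)&(g[...,2]>110)).astype(np.uint8)
m[:, :100]=0;m[:,205:]=0;m[:120]=0;m[225:]=0
m=cv2.morphologyEx(m,cv2.MORPH_CLOSE,np.ones((15,15)))
k=max(cv2.findContours(m,cv2.RETR_EXTERNAL,cv2.CHAIN_APPROX_NONE)[0],key=cv2.contourArea)
W=np.array([at_z(T,p,.168)[:2] for p in k[:,0]],np.float32);print(cv2.boundingRect(k),"cabinet",cv2.minAreaRect(W))
# rack for reference, same method
h=((g[...,1]<45)&(g[...,2]>120)).astype(np.uint8);h[:, :340]=0;h[:,412:]=0;h[:155]=0;h[192:]=0
k=max(cv2.findContours(h,cv2.RETR_EXTERNAL,cv2.CHAIN_APPROX_NONE)[0],key=cv2.contourArea)
print("rack",cv2.minAreaRect(np.array([at_z(T,p,.045)[:2] for p in k[:,0]],np.float32)))
```

```text
[(62, 284, 318), (78, 296, 317), (94, 297, 319), (110, 299, 320)]
pipe dir deg 96.95986546224412 resid mm 0.8755818475571777
(111, 131, 25, 84) cabinet ((0.5215244293212891, 0.5463802814483643), (0.2644304931163788, 0.0783432200551033), 5.7530317306518555)
rack ((0.5594610571861267, -0.3240213692188263), (0.08317896723747253, 0.07205379009246826), 2.229128837585449)
```

The pump's yaw is about 5.3 to 6°, so fully open means the lever at about 95.5°. It measures 96.3°, within error, and agrees with the hard stop I felt. Handing in.

```bash
python3 -c "
from rig import bot
s=bot.observe();print(s['t'],s['ft_force']);print(bot.finish_job())"
```

```text
22.275 [-0.51790278 -0.10751283  0.40063447]
the job is handed in; nothing more can be done
None
```

The gauge is locked in the pump socket and let go of, and the red lever is open. I handed the job in at 22.3 s with the arm clear of everything.

- **Gauge:** I took it from the white rack and felt it into the blue socket. It met a firm stop, where I pressed to about 22 N (limit 60 N).
- **Lock:** After its 3 mm of play it held a net upward tug of about 13 N. I pushed it back home before letting go, and the pictures afterwards showed it upright in the collar.
- **Lever:** I turned it only after the tug. It met a hard stop at about 24 N, higher than I intended.

**Checks that disagreed:**
- **Open position:** Rough edge measurements first suggested the lever was about 6° short of open. That assumed the pump stood square. The pipe and cabinet show it turned by about 5 to 7°, and the lever is within about 1 to 2° of that line.
- **Shut position:** The lever's starting angle measured 7 to 15° away from where shut should be on that yaw, and I did not resolve this.
- **Final pictures:** The last model fits were loose, and I could not view the final close-up because the picture limit was reached. The open state therefore rests on the stop I felt and on these measurements.

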